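# Feel for the hidden release of a specimen case

### The job

The clear-lidded specimen case is latched. Put a fingertip on top of its raised front edge at the left end (left as seen from the robot), feel along the edge to the right until you find the notch, and press the release key inside the notch all the way down so that the lid pops up. Only use the fingertips: do not touch the lid, leave the vials and the marker pen where they stand, and finish with the hand clear of everything.

Things in the scene. Friction and masses are not known exactly. Their poses are not given: they have to be found in the camera images.
- case: Grey plastic specimen case with clear hinged lid, fixed to the bench, 200 mm deep (x), 344 mm wide (y). Origin: centre of its underside; x points away from the robot, y to the robot's left, z up. Along its front (-x, nearest the robot) runs a raised straight edge with a flat level top, 28 mm wide (x -100 to -72 mm), 85 mm above the bench; behind it a 27 mm wide ledge 40 mm lower.
- edge_left (a point): Left (+y) end of the raised edge, on the centre line of its top face, 85 mm above the bench; axes as the case's. The 60 mm of edge next to it are always unbroken: first touch it there. Elsewhere one notch interrupts the edge, 48 mm long, open above, in front and behind; its middle lies 88 to 256 mm from this end, differs each run and is not reported.
- edge_right (a point): Right end (-y end) of the raised front edge, on the centre line of its top face, 344 mm from the left end; axes as the case's.
- key (a joint): Release key, a flat-topped grey bar filling the notch's length and width, its top 14 mm below the top of the edge when up. Value: how far it is pressed down, in m: 0 up, 0.008 fully down (stop). It moves straight down against about 5 to 8 N and stays where it is left.
- lid (a joint): Opening of the lid in rad: 0 shut (its top 21 mm below the top of the edge), 0.30 with the key fully down. The key lifts it in proportion and it stays up; hinge at the back, the front rises about 40 mm.
- vial_tall: Loose capped glass vial, 32 mm across (cap 35 mm), 80 mm tall, standing in front of the case towards the robot; origin: centre of its foot.
- vial_small: Loose capped glass vial, 26 mm across (cap 28 mm), 50 mm tall, standing in front of the case; origin: centre of its foot.
- marker: Loose black marker pen, 135 mm long (its x), 15 mm thick, lying on the bench in front of the case; origin: middle of its underside.
Not all that is in view belongs to the job. Leave any brown look-alike of the vial_tall alone.

How it is judged:
By the outcome, as a careful person would: the job done as asked, in the order asked, and still so for the second after the job is handed in, with the robot touching nothing.
It also fails if it takes over 62 s, if anything falls off the work surface, if the arm or the gripper's body presses on something with over 40 N, if the wrist force passes 120 N, or if a joint passes its speed limit or range.

### The arm

A 7-joint arm with a two-finger parallel gripper is mounted at the origin on the work surface. World frame = base frame: x ahead of the robot, y to its left, z up, the work surface at z = 0. Lengths are in m, angles in rad, forces in N, time in s.
With the tool pointing down it reaches from about 0.35 to 0.9 m from the base axis. Payload 19.9 kg.
Tool frame: the origin (TCP) lies at the very end of the fingers, on their centre line; the grasp point (between the pads) lies 19 mm behind it; z points along the fingers, y is the direction in which the jaws open and shut (so a half turn about z gives the same grasp; the last joint's range is limited). The gripper opens to 85 mm and grips with 20 to 120 N. Pads are 22 mm wide; open, the fingers measure 114 mm over their backs; the gripper's body (76 mm by 85 mm) begins 54 mm behind the grasp point. The pads swing forward as they close: fully open they stand 13 mm farther back than shut.
Start: joints at [1.171, 0.417, -0.01, 1.614, 0.005, 1.111, -0.053], TCP at [0.219, -0.585, 0.231] pointing down, gripper open.
Joint ranges: [-2.81, 2.81], [-0.39, 2.02], [-1.27, 1.25], [0.06, 2.57], [-1.19, 4.33], [0.19, 2], [-2.82, 2.82]. Speed limits (rad/s): [1.89, 1.89, 2.39, 2.39, 3.01, 3.01, 3.01].

### API

Orientations are given as a unit quaternion [w, x, y, z].
In Python, from workcell import bot, imaging, finder, telemetry gives the robot as it stands. Calls block until the motion is done:
- bot.move_pose(position, orientation): joint-space move of the TCP to a pose.
- bot.line_to(position, frame=None, v=0.15, stop_force=None): straight line of the TCP; frame=None keeps the orientation; v is the mean speed in m/s. With stop_force (N) it stops when the force on the tool has changed by that much, and returns True; else False.
- bot.movej(angles): joint-space move.
- bot.move_gripper(opening, newtons=None): finger opening in m; newtons is the grip in N (None keeps the last); returns when the fingers have stopped.
- bot.sleep(seconds).
- bot.solve_ik(position, orientation): joint angles nearest the present ones, or None.
- imaging.capture(name): name is "scene" or "top"; returns the picture (400x640x3 uint8, red, green, blue); there is no depth.
- imaging.calibration(name): a dict with "fx", "fy", "cx", "cy" (pixels), "position" and "orientation" of the camera in the world. Camera axes: x right, y up, looking along -z (the intrinsics and any distortion apply to the point x, -y, -z); pixel columns grow to the right and rows downward; lengths in m; the calibration is good to about 2 mm. A picture is of the moment at which its call begins. calibration takes no time and is no camera call.
A pose or a line that the arm cannot do raises bot.MotionError and nothing moves.
- bot.close_job(): hands the job in, once; it reports no verdict.
Trained networks look in the newest picture that a camera, given by its name, has taken for a name from the list of things; names that differ only in an ending like _2 or _b are one class to them, and where a whole thing is asked for, a point or a joint stands for the part that bears it (a point fixed in the world has none). Each returns a list of dicts, best first, with "conf" (0 to 1); they miss things now and then, are a little off and sometimes report something else, mostly with a low value. They report only what shows in the picture. A call takes as long as a camera call. They do not tell look-alikes from the thing itself.
- finder.boxes_of(camera, thing): "centre" ([column, row] in pixels, amid what is visible of it).
- finder.cut_out(camera, thing): "pixels" (400x640 bool, what is visible of it) and "centre" ([column, row] in pixels, amid what is visible of it).
- finder.landmark_of(camera, thing): "centre" ([column, row] in pixels: a listed point, or the origin of a listed thing).
Readings, each from a call of its own:
- telemetry.get_t(): time.
- telemetry.get_q(): joint angles.
- telemetry.get_qvel(): joint speeds.
- telemetry.get_joint_torque(): joint torques, N m.
- telemetry.get_ee_pos(): TCP position.
- telemetry.get_orientation(): TCP orientation.
- telemetry.get_ft_force(): force on the tool from outside, world axes, zero at the start.
- telemetry.get_moment(): the same for the moment, N m.
- telemetry.get_gripper_width(): finger opening in m.
Only numpy, scipy, OpenCV 4.12 (cv2) and the standard library are available. Lean on these libraries where they do the work, as an engineer would, in place of code of your own. Each camera call takes 0.05 s, during which the arm holds its last target. There are 200 camera calls.

## Working session

There is one attempt and no reset: what is moved stays moved. The work goes in short steps, each a Python script; the robot and the scene stay as the last script left them, time stands still between calls to the robot, and variables do not carry over. Pictures are saved under pics/ and viewed, about 8 in all and at most 12, crops included, and the job is handed in when it is done.

```bash
mkdir -p pics; ls; cat > h.py <<'E'
import numpy as np, cv2
from scipy.spatial.transform import Rotation as R
from workcell import bot, imaging, finder, telemetry
def ray(cam,px):
    c=imaging.calibration(cam); q=c["orientation"]
    d=np.array([(px[0]-c["cx"])/c["fx"],-(px[1]-c["cy"])/c["fy"],-1.])
    return np.array(c["position"]),R.from_quat([q[1],q[2],q[3],q[0]]).apply(d)
def at_z(cam,px,z):
    o,d=ray(cam,px); return o+d*(z-o[2])/d[2]
E
python3 - <<'E'
from h import *
for c in("scene","top"):
    im=imaging.capture(c); cv2.imwrite(f"pics/{c}0.png",im[:,:,::-1])
    print(c,imaging.calibration(c))
    for n,z in(("edge_left",.085),("edge_right",.085),("case",0),("vial_tall",0),("vial_small",0),("marker",0),("key",.071)):
        for r in finder.landmark_of(c,n)[:3]: print(n,round(r["conf"],2),np.round(r["centre"],1),np.round(at_z(c,r["centre"],z),3))
print(telemetry.get_t(),telemetry.get_orientation(),telemetry.get_gripper_width())
E
```

```text
pics
scene {'fx': 392.5551903786536, 'fy': 392.5551903786536, 'cx': 315.2225974876759, 'cy': 196.3493190536697, 'position': array([0.90433053, 0.33352694, 0.541721  ]), 'orientation': array([0.37359249, 0.16219777, 0.36338088, 0.83789908])}
edge_left 0.95 [428.3 263.2] [0.537 0.223 0.085]
edge_right 0.62 [263.3 165. ] [ 0.542 -0.121  0.085]
case 0.86 [301.3 275.2] [0.632 0.058 0.   ]
vial_tall 0.94 [420.7 243.9] [0.44 0.17 0.  ]
vial_tall 0.84 [446.4 263.9] [0.449 0.226 0.   ]
vial_small 0.81 [364.  222.6] [0.466 0.064 0.   ]
marker 0.8 [294.5 174.8] [ 0.453 -0.131  0.   ]
marker 0.33 [263.9 168.6] [ 0.483 -0.196  0.   ]Traceback (most recent call last):
  File "<stdin>", line 6, in <module>
ValueError: it knows: case, edge_left, edge_right, marker, vial_small, vial_tall
```

```bash
python3 - <<'E'
from h import *
c="top"
im=imaging.capture(c); cv2.imwrite(f"pics/{c}0.png",im[:,:,::-1])
print(c,imaging.calibration(c))
for n,z in(("edge_left",.085),("edge_right",.085),("case",0),("vial_tall",0),("vial_small",0),("marker",0)):
    for r in finder.landmark_of(c,n)[:3]: print(n,round(r["conf"],2),np.round(r["centre"],1),np.round(at_z(c,r["centre"],z),3))
print(telemetry.get_t(),telemetry.get_orientation(),telemetry.get_gripper_width())
E
```

```text
top {'fx': 413.84166903852537, 'fy': 413.84166903852537, 'cx': 318.76885537754174, 'cy': 197.23361821940233, 'position': array([0.37623923, 0.01883763, 0.88383043]), 'orientation': array([-0.659261  , -0.07825644,  0.08560567,  0.74291489])}
edge_left 0.94 [203.7 223. ] [0.54  0.229 0.085]
edge_right 0.81 [378.1 193.4] [ 0.558 -0.119  0.085]
case 0.8 [286.1 179.7] [0.633 0.064 0.   ]
vial_tall 0.71 [212.7 270.8] [0.453 0.238 0.   ]
vial_tall 0.57 [249.7 266.1] [0.453 0.16  0.   ]
vial_small 0.73 [292.  256.8] [0.462 0.069 0.   ]
marker 0.79 [387.8 248.9] [ 0.455 -0.136  0.   ]
0.7 [-1.74893213e-05  9.83948152e-01  1.78454574e-01 -2.33008986e-06] 0.08566272549789912
```

View pics/scene0.png

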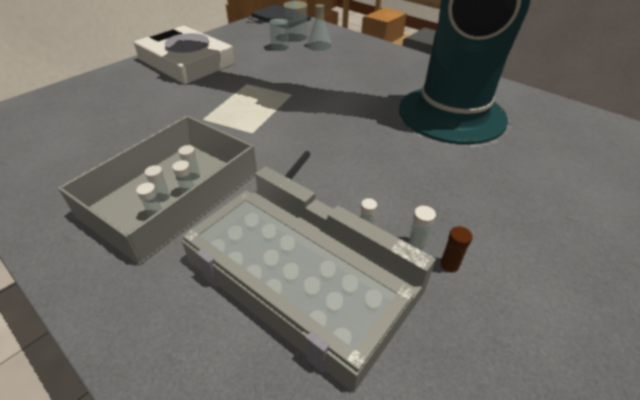

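View pics/top0.png

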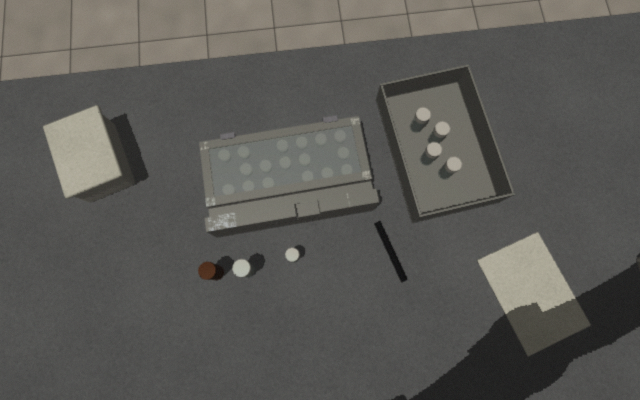

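The scene view shows the edge from (428,263) to (263,170), with the notch near (320,208). The top view shows the edge from (208,225) to (378,195), with the notch near (307,208). There are two tall vials in the top view: the white-capped one at (242,268) is vial_tall and the brown one at (207,271) is the look-alike. Neither needs touching. Next I'll fit the case pose and overlay the model on the pictures.

```bash
cat >> h.py <<'E'
def proj(cam,P):
    c=imaging.calibration(cam); q=c["orientation"]
    p=R.from_quat([q[1],q[2],q[3],q[0]]).inv().apply(np.atleast_2d(P)-c["position"])
    return np.c_[c["cx"]-c["fx"]*p[:,0]/p[:,2], c["cy"]+c["fy"]*p[:,1]/p[:,2]]
def world(pose,L):
    L=np.atleast_2d(L).astype(float); c,s=np.cos(pose[2]),np.sin(pose[2])
    return np.c_[pose[0]+c*L[:,0]-s*L[:,1],pose[1]+s*L[:,0]+c*L[:,1],L[:,2]]
E
python3 - <<'E'
from h import *
from scipy.optimize import least_squares
obs=[("scene",[-.086,.172,.085],[428.3,263.2]),("scene",[-.086,-.172,.085],[263.3,165]),("scene",[0,0,0],[301.3,275.2]),
("top",[-.086,.172,.085],[203.7,223]),("top",[-.086,-.172,.085],[378.1,193.4]),("top",[0,0,0],[286.1,179.7])]
f=lambda p:np.concatenate([(proj(c,world(p,L))[0]-o) for c,L,o in obs])
s=least_squares(f,[.63,.06,0],loss="soft_l1"); p=s.x
print(p,np.round(f(p),1)); np.save("pose.npy",p)
for c,px in(("scene",(320,208)),("top",(307,208))):
    w=at_z(c,px,.071); d=w[:2]-p[:2]; print(w, "local y",-np.sin(p[2])*d[0]+np.cos(p[2])*d[1])
out=[]
for c,(x,y,w,h) in(("scene",(170,140,280,240)),("top",(180,100,220,150))):
    k=800/w if c=="top" else 600/h*.0+2.5
    im=cv2.imread(f"pics/{c}0.png")[y:y+h,x:x+w]; im=cv2.resize(im,None,fx=k,fy=k,interpolation=cv2.INTER_CUBIC)
    im=cv2.convertScaleAbs(im,alpha=1.6)
    for L in([[-.1,.172,.085],[-.072,.172,.085],[-.072,-.172,.085],[-.1,-.172,.085]],[[-.1,.172,0],[.1,.172,0],[.1,-.172,0],[-.1,-.172,0]]):
        P=((proj(c,world(p,L))-[x,y]+.5)*k).astype(int); cv2.polylines(im,[P],True,(0,0,255),1)
    cv2.imwrite(f"pics/{c}1.png",im)
E
```

```text
[0.63166475 0.05765956 0.03966372] [ 1.4  2.  -2.7  3.5 -0.  -0.1  1.4  0.3 -0.2  2.7  3.   0.1]
[0.54617878 0.02293239 0.071     ] local y -0.031310046874239036
[0.54842419 0.02485308 0.071     ] local y -0.02947991187609981
```

View pics/scene1.png

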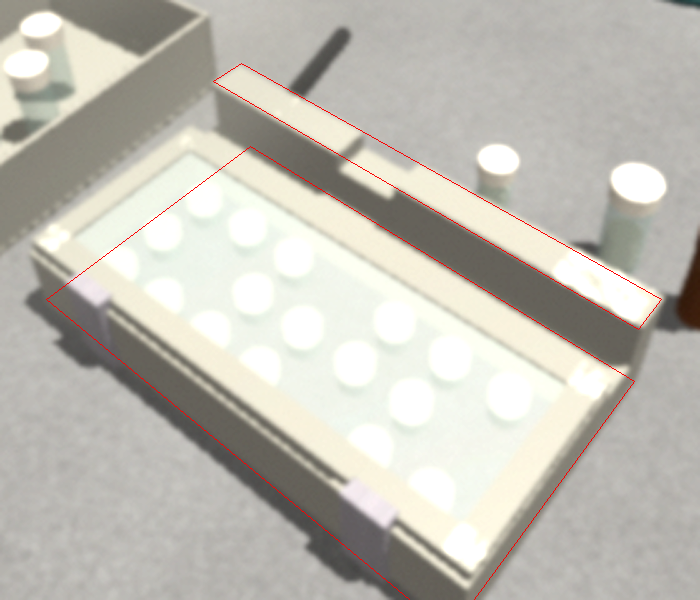

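View pics/top1.png

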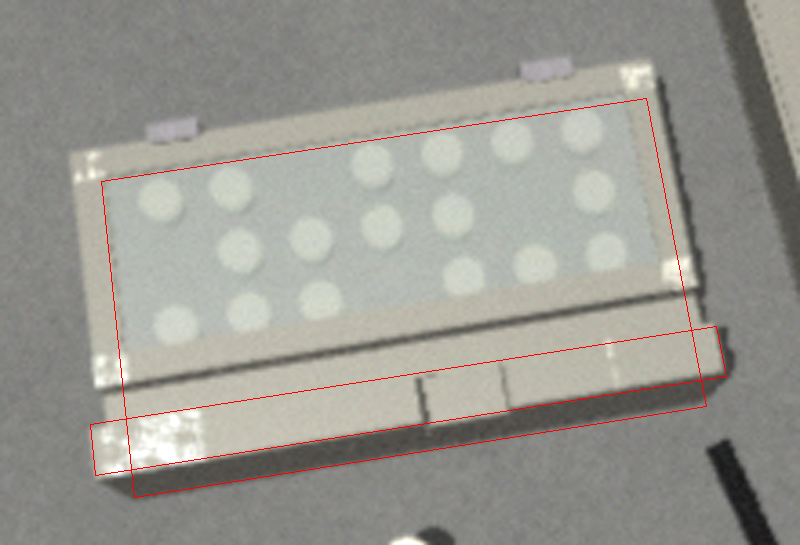

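The overlay agrees to about 2 mm in both views. The notch middle should be near local y = -0.03, about 202 mm from the left end, which is inside the allowed range. Next: close the fingers, approach, and touch down 30 mm from the left end.

```bash
python3 - <<'E'
from h import *
p=np.load("pose.npy"); a=p[2]; q0=telemetry.get_q()
best=None
for b in(a,a+np.pi):
    o=[0,np.cos(b/2),np.sin(b/2),0]
    W=lambda y,z:world(p,[-.086,y,z])[0]
    js=[bot.solve_ik(W(y,z),o) for y,z in((.142,.2),(.142,.07),(-.03,.06))]
    print(b,[None if j is None else np.round(j,2) for j in js])
    if all(j is not None for j in js):
        c=np.abs(js[0]-q0).max(); best=min(best,(c,o)) if best else (c,o)
o=best[1]; np.save("o.npy",o)
bot.move_gripper(0.0,30)
e=telemetry.get_ee_pos(); bot.line_to([e[0],e[1],.3],v=.3)
bot.move_pose(W(.142,.2),o); bot.line_to(W(.142,.105),v=.15); bot.sleep(.2)
f0=np.array(telemetry.get_ft_force()); print("free",f0)
print(bot.line_to(W(.142,.075),v=.015,stop_force=2.5)); bot.sleep(.2)
print(telemetry.get_ee_pos(),np.array(telemetry.get_ft_force())-f0,telemetry.get_t(),telemetry.get_gripper_width()); np.save("f0.npy",f0)
im=imaging.capture("scene")[110:310,220:480]; cv2.imwrite("pics/touch.png",cv2.resize(im[:,:,::-1],None,fx=3,fy=3))
E
```

```text
0.03966372221108152 [array([ 0.23,  0.48, -0.82,  1.75,  0.39,  1.08, -2.26]), array([ 0.04,  0.6 , -0.57,  1.85,  0.43,  0.82, -2.29]), array([ 0.21,  0.54, -0.39,  1.92,  0.3 ,  0.73, -1.88])]
3.1812563758008747 [array([ 0.39,  0.59, -1.08,  1.75,  0.57,  1.15,  0.75]), array([ 0.29,  0.74, -0.94,  1.84,  0.73,  0.95,  0.63]), array([ 0.44,  0.61, -0.69,  1.92,  0.53,  0.8 ,  1.07])]
free [0.04418214 0.05827395 0.36764536]
True
[0.54014177 0.19615236 0.08510746] [-0.94477753 -1.57272424 10.6581162 ] 7.2833 -0.0002138745274676244
```

View pics/touch.png

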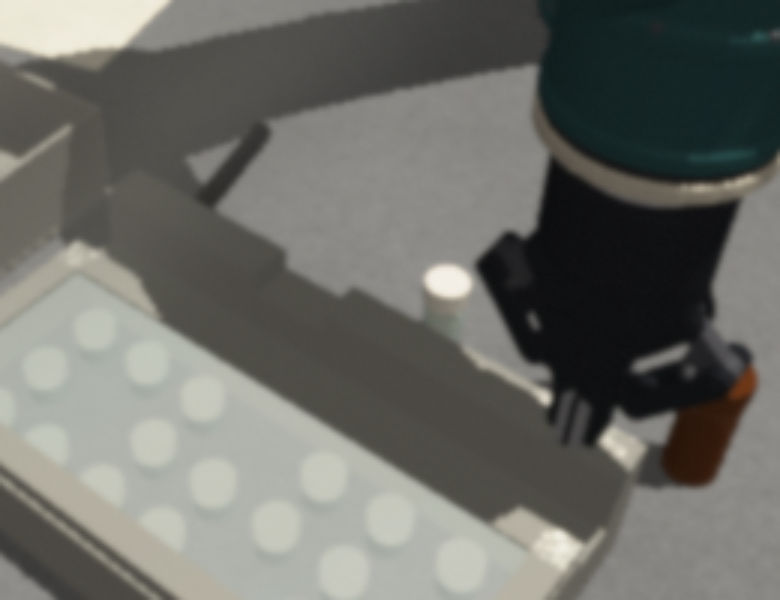

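The picture shows the shut fingertips on the edge near its left end, at crop (575,440). Contact at z = 0.085 m is what the drawing says. Next I slide right with light force control until contact is lost.

```bash
python3 - <<'E'
from h import *
p=np.load("pose.npy"); f0=np.load("f0.npy")
W=lambda y,z:world(p,[-.086,y,z])[0]
F=lambda:np.array(telemetry.get_ft_force())-f0
z=telemetry.get_ee_pos()[2]; y=.142; log=[]; lost=None
while y>-.11:
    y-=.005; bot.line_to(W(y,z),v=.04); f=F(); e=telemetry.get_ee_pos()
    log.append((round(y,3),round(z*1e3,2),round(e[2]*1e3,2),*np.round(f,1)))
    if np.linalg.norm(f)>25: print("force"); break
    if f[2]<1:   # contact lost: feel 3 mm down
        z0=z; hit=bot.line_to(W(y,z-.003),v=.03,stop_force=3)
        if not hit and telemetry.get_ee_pos()[2]<.083: lost=y; break
        z=telemetry.get_ee_pos()[2]
    else: z-=np.clip((5-f[2])*5e-5,-2e-4,2e-4)
for l in log[::3]+log[-3:]: print(*l)
print("lost",lost,telemetry.get_ee_pos(),F(),telemetry.get_t())
E
```

```text
0.137 85.1 85.13 -0.1 -3.2 5.4
0.122 85.05 85.12 -1.2 0.7 4.2
0.107 85.09 85.12 -1.7 1.3 6.2
0.092 85.22 85.11 -1.6 -1.9 4.5
0.077 85.2 85.12 -0.2 -2.0 5.2
0.062 85.19 85.14 -1.3 -2.0 4.1
0.047 85.12 85.13 -1.7 -0.8 5.1
0.032 85.14 85.14 -0.9 -0.9 4.6
0.017 85.08 85.14 -1.9 0.5 5.4
0.002 85.18 85.14 -1.2 -1.4 5.6
-0.013 85.06 84.91 0.5 -0.4 -0.0
-0.003 85.21 85.11 -0.7 -1.9 5.1
-0.008 85.21 85.11 0.8 -1.5 1.9
-0.013 85.06 84.91 0.5 -0.4 -0.0
lost -0.013000000000000067 [0.54608475 0.04136047 0.08181204] [-0.19365402 -0.38190717 -0.46152354] 16.1083
```

Contact was lost at local y ≈ -0.011 m, which matches the visual notch (left end about -0.006) for a small tip. Next I centre in the notch, find the key top (expected z 0.071) and press it to its stop (z 0.063).

```bash
python3 - <<'E'
from h import *
p=np.load("pose.npy"); f0=np.load("f0.npy")
W=lambda y,z:world(p,[-.086,y,z])[0]
F=lambda:np.round(np.array(telemetry.get_ft_force())-f0,1)
print("side",bot.line_to(W(-.030,.080),v=.04,stop_force=6),telemetry.get_ee_pos(),F())
print("key",bot.line_to(W(-.030,.066),v=.02,stop_force=3),telemetry.get_ee_pos(),F())
print("stop",bot.line_to(W(-.030,.060),v=.015,stop_force=18),telemetry.get_ee_pos(),F())
bot.sleep(.3); print(telemetry.get_ee_pos(),F(),telemetry.get_t())
im=imaging.capture("scene")[110:380,150:450]; cv2.imwrite("pics/press.png",cv2.resize(im[:,:,::-1],None,fx=2.2,fy=2.2))
E
```

```text
side False [0.54693712 0.02417029 0.08003007] [ 0.4 -0.6  0.1]
key True [0.54647113 0.02422592 0.07031088] [-1.1 -0.9 -1. ]
stop True [0.54679866 0.02466279 0.06319954] [3.6 2.2 1.3]
[0.54690053 0.02464056 0.06315157] [3.  0.9 1.2] 18.05
```

View pics/press.png

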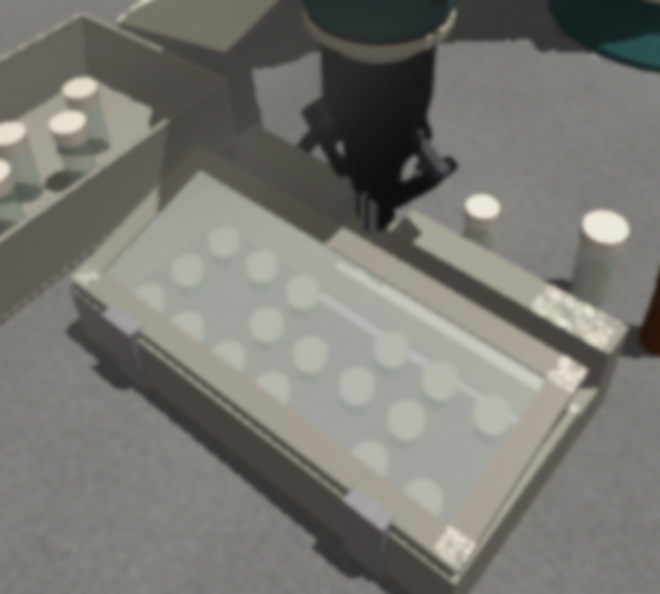

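The lid has risen: its front edge in the crop runs from (200,175) to (580,375), above the ledge. The tip is 21.95 mm below the felt edge, against 22 mm expected. I'll give one firmer push to be sure of the stop, then retreat straight up.

```bash
python3 - <<'E'
from h import *
p=np.load("pose.npy"); f0=np.load("f0.npy")
W=lambda y,z:world(p,[-.086,y,z])[0]
F=lambda:np.round(np.array(telemetry.get_ft_force())-f0,1)
print(bot.line_to(W(-.030,.0605),v=.01,stop_force=25),telemetry.get_ee_pos(),F())
bot.line_to(W(-.030,.16),v=.1); bot.line_to(W(-.030,.26),v=.2)
w=W(-.030,.3); bot.line_to([w[0]-.12,w[1]-.1,.3],v=.2); bot.sleep(.5)
print(telemetry.get_ee_pos(),F(),telemetry.get_t())
ims=[imaging.capture("scene")[110:400,150:480],imaging.capture("top")[100:390,150:480]]
cv2.imwrite("pics/end.png",cv2.resize(np.hstack(ims)[:,:,::-1],None,fx=1.2,fy=1.2))
for n in("vial_tall","vial_small","marker"):
    print(n,[(round(r["conf"],2),np.round(r["centre"],1)) for r in finder.landmark_of("scene",n)[:2]])
E
```

```text
True [0.54779226 0.02521102 0.06329771] [-20.9  -3.6  55.2]
[ 0.42697825 -0.07557235  0.2999579 ] [-0.8 -1.2 -0.1] 21.5667
vial_tall [(0.56, array([448.1, 263.4]))]
vial_small []
marker [(0.65, array([294.4, 173.5])), (0.43, array([363.1, 222.1]))]
```

View pics/end.png

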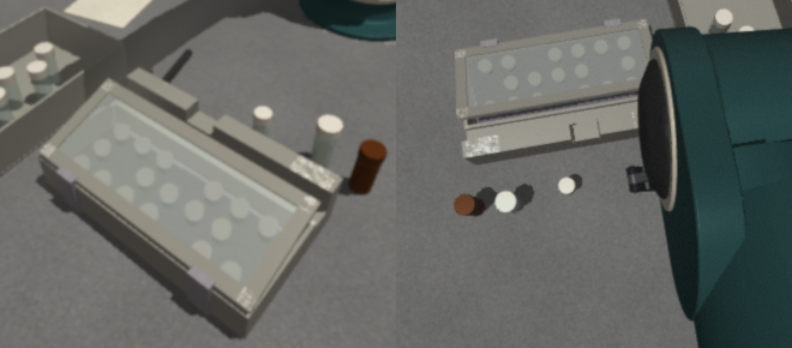

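The lid stands open. Both vials and the brown look-alike are at their original top-view pixels, about (241,268), (292,254) and (207,271). The marker has not moved and the hand is clear.

```bash
python3 -c "
from h import *
bot.close_job()"
```

```text
the job is handed in; nothing more can be done
```

The lid is up and the job is handed in. The robot's clock read 21.6 s just before that, against the 62 s limit.

- **Feeling the edge:** I put the shut fingertips on the raised edge 30 mm from its left end, touching at z = 85.1 mm. I slid right at about 5 N until contact dropped away about 183 mm from the left end. That agreed with where the pictures showed the notch, with its middle about 202 mm along.
- **Pressing the key:** I centred the tip in the notch and pressed the key to its stop, at z = 63.2 mm. That is 21.9 mm below the felt edge, against 22 mm expected. A second, firmer push peaked at about 59 N at the wrist (limit 120 N) and went no deeper.
- **Last checks:** The pictures show the lid open, and the vials, marker and brown look-alike where they were. The hand is clear at z = 0.30 m, with a force reading within about 1.5 N of zero.
- **One check disagreed:** The final network call missed the small vial and found only the brown look-alike as the tall vial. Both vials are plainly in place in the pictures, so I relied on those.

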